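# Scan a jar of beads into stock

### The job

Take the tall bead jar out of the wooden tray and stand it upright in the middle of the narrow round pedestal of the scan station, turned so that its bar-code label squarely faces the scanner's window; set it down rather than dropping it. Let go of it, then press the button on top of the scanner fully down to scan it, leaving the jar as it stands. Do not disturb the flat tin, the bead box or the pliers.

Things in the scene. Friction and masses are not known exactly. Their poses are not given: they have to be found in the camera images.
- jar: Loose rigid clear jar of beads with flat black lid: plain cylinder 52 mm in diameter, 80 mm high, 0.13 to 0.25 kg, standing in the tray. Origin: centre of underside, z up; x points from its axis to the middle of its white bar-code label (35 x 44 mm). A 10 mm white paper strip runs on the lid from its centre to the label: from above it points where the label faces.
- label (a point): Middle of the label on the jar's side: 26 mm from the jar's axis along its +x, 34 mm above its underside.
- tray: Fixed open wooden tray, 240 x 240 mm, rim 32 mm high, walls 8 mm, floor 8 mm thick; small wooden grips on its y sides rise to 44 mm. Origin at the centre of its underside, on the table.
- station: Fixed scan station. Origin on the table under the pedestal's axis; x points level from pedestal to scanner. Steel base plate 8 mm thick, round aluminium pedestal 36 mm in diameter with flat top 45 mm above the table, grey scanner block 70 (x) x 76 mm, top 100 mm above the table, face 95 mm from the pedestal's axis. Label faces window when jar's x points the same way as station's x.
- pedestal (a point): Centre of the pedestal's flat top, 45 mm above the table; axes as the station's.
- window (a point): Centre of the scanner's dark rectangular window, on the block's face towards the pedestal: 93 mm from the pedestal's axis along the station's x, 72 mm above the table.
- scan_button (a joint): Round white spring button, 30 mm in diameter, in a black housing on top of the scanner, on the station's x axis 135 mm from the pedestal's axis. Pressed straight down: 0 is up, 0.006 m is fully down (travel 6 mm, 5 N to bottom it); springs back.
- scan_button_top (a point): Centre of the button's top face: 122 mm above the table when up, 116 mm when fully down; the housing round it (46 mm in diameter) ends at 112 mm.
- tin: Bystander: flat round aluminium tin without label, 62 mm in diameter, 22 mm high, lying in the tray beside the jar. Origin at the centre of its underside.
- bead_box: Bystander: clear open box of beads, 100 x 75 x 35 mm, on the table beyond the work. Origin at the centre of its underside.
- pliers: Bystander: jewellery pliers lying on the table beyond the work, about 135 mm long (x: from handles to jaws), 14 mm high. Origin at the pivot, underside.

How it is judged:
By the outcome, as a careful person would: the job done as asked, in the order asked, and still so for the second after the job is handed in, with the robot touching nothing.
It also fails if it takes over 45 s, if anything falls off the work surface, if the arm or the gripper's body presses on something with over 40 N, if the wrist force passes 120 N, or if a joint passes its speed limit or range.

### The arm

A 6-joint arm with a two-finger parallel gripper is mounted at the origin on the work surface. World frame = base frame: x ahead of the robot, y to its left, z up, the work surface at z = 0. Lengths are in m, angles in degrees, forces in N, time in s.
With the tool pointing down it reaches from about 0.375 to 0.9 m from the base axis. Payload 3.1 kg.
Tool frame: the origin (TCP) lies at the very end of the fingers, on their centre line; the grasp point (between the pads) lies 19 mm behind it (bot.tcp_to_grasp is the distance from the TCP to the grasp point, in m); z points along the fingers, y is the line along which they close (so a half turn about z gives the same grasp; the last joint's range is limited). The gripper opens to 87 mm and grips with 3 to 60 N. Pads are 19 mm wide; open, the fingers measure 117 mm over their backs; the gripper's body (75 mm by 190 mm) begins 51 mm behind the grasp point.
Start: joints at [56.121, 30.224, 82.088, -0, 67.689, -10.227], TCP at [0.251, 0.572, 0.223] pointing down, gripper open.
Joint ranges: [-176.69, 176.69], [-43.24, 126.21], [12.49, 139.97], [-82, 262], [0, 151.66], [-163.58, 163.58]. Speed limits (degrees/s): [159.86, 159.86, 180, 180, 180, 180].

### API

Orientations are given as a 3x3 rotation matrix whose columns are the frame's x, y, z axes.
In Python, from rig import telemetry, capture, camera_info, job, bot gives the robot as it stands. The module is installed in compiled form; this text tells all that it offers.
- The arm moves only by the tool carry_out, never from a script. Its argument "deltas" is a list that holds one entry, the list of rows, each a list of 7 numbers: the shift along the tool's x, y, z scaled (see below), then the turn, a rotation vector about the tool's x, y, z scaled (see below), then the closure, from -1 (fully open) to 1 (shut). In form: [[[dx, dy, dz, ax, ay, az, claw], ...]]. A call has exactly 10 rows; each row is the pose to reach, as a shift and turn from the pose commanded when the call began, along the tool's axes at that moment, turning the shorter way round; what a row does not reach only later rows make up. The controller multiplies each number of a shift by 15 cm and each number of a turn by 360 degrees. A row lasts 1/12 s, in which the tool goes at most 41.7 mm and 7.16 degrees, less where a joint would pass 70% of its speed; a pose out of reach is approached as far as the arm can. A call with a number of a shift or a turn outside -1 to 1 is refused whole. A call with a gripper value outside its range is refused whole. The fingers move at their own pace and stop on an object; the grip force is fixed at half the most. Time passes only in rows, so rows that repeat a pose let the fingers close, or fill a call up. It gives the time, the measured TCP pose, the force, the opening and the grip force at its end, in the units of the state.
- telemetry.read_state(): the state, without advancing time (a new reading comes with each control period).
- capture(name): name is "scene" or "top"; returns the picture (480x640x3 uint8, red, green, blue); there is no depth.
- camera_info(name): a dict with "mtx" (3x3 intrinsics, pixels), "cam_to_world" (4x4, takes a point from camera to world coordinates). Camera axes: x right, y down, z forward; pixel columns grow to the right and rows downward; lengths in m; the calibration is good to about 2 mm. A picture is of the moment at which its call begins. camera_info takes no time and is no camera call.
- job.hand_in(): hands the job in; it is judged then, once.
The state is a dict: "time_s": time; "joint_positions": joint angles; "qvel": joint speeds; "tau": joint torques, N m; "position": TCP position; "tcp_rot": TCP orientation; "force": force on the tool from outside, world axes, zero at the start; "moment": the same for the moment, N m; "opening": opening from 0.0 (shut) to 1.0 (fully open); "grasp_force": force on a finger pad.
Only numpy, scipy, OpenCV 4.12 (cv2) and the standard library are available. Lean on these libraries where they do the work, as an engineer would, in place of code of your own. Each camera call takes 0.05 s, during which the arm holds its last target. There are 200 camera calls.

## Working session

There is one attempt and no reset: what is moved stays moved. The work goes in short steps, Python scripts to look and compute and a tool call to move; the robot and the scene stay as the last step left them, time stands still between calls to the robot, and variables do not carry over. Pictures are saved under pics/ and viewed, at most 10 in all, crops included, and the job is handed in when it is done.

Besides the shell and the picture viewer there is one more tool, called after "Request:" as name([rows], argument=value, ...), one row to a line, values as JSON. carry_out: Moves the arm, as the interface text tells. Its arguments: {"type":"object","properties":{"deltas":{"type":"array","items":{"type":"array","items":{"type":"array","items":{"type":"number"}}}}},"required":["deltas"]}

```bash
mkdir -p pics
python3 - <<'E'
from rig import telemetry, capture, camera_info, bot
import cv2
s=telemetry.read_state(); print({k:s[k] for k in('time_s','position','tcp_rot','opening')},bot.tcp_to_grasp)
for n in('scene','top'):
    cv2.imwrite(f'pics/{n}0.png',capture(n)[:,:,::-1]); c=camera_info(n); print(c['mtx'],c['cam_to_world'])
E
```

```text
{'time_s': 0.0, 'position': array([0.25028117, 0.57187486, 0.22157067]), 'tcp_rot': array([[-9.16003504e-01,  4.01168425e-01, -1.21490750e-03],
       [ 4.01170091e-01,  9.16001726e-01, -1.84277276e-03],
       [ 3.73595122e-04, -2.17537086e-03, -9.99997564e-01]]), 'opening': 1.000139105715554} 0.0187
[[524.58872742   0.         315.07840216]
 [  0.         524.58872742 239.94480616]
 [  0.           0.           1.        ]] [[ 0.13319528  0.80250503 -0.58158809  1.21594399]
 [ 0.9909407  -0.09765567  0.0921949  -0.14219022]
 [ 0.0171915  -0.58859923 -0.80824216  0.96532388]
 [ 0.          0.          0.          1.        ]]
[[455.16946341   0.         321.61237583]
 [  0.         455.16946341 231.95737991]
 [  0.           0.           1.        ]] [[ 0.02548996 -0.99038303  0.13598426  0.48869543]
 [-0.99958162 -0.02711065 -0.01007934 -0.02826525]
 [ 0.01366903 -0.13567045 -0.99065972  0.93459569]
 [ 0.          0.          0.          1.        ]]
```

View pics/top0.png

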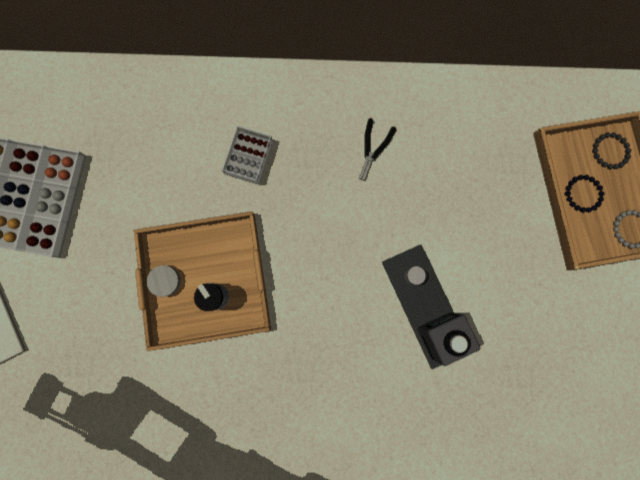

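View pics/scene0.png

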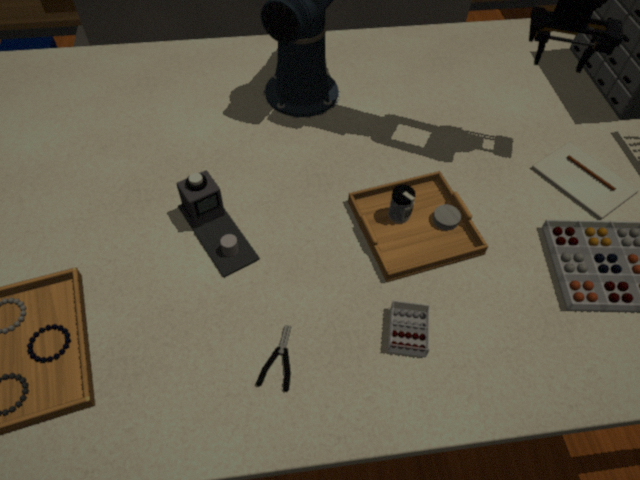

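Top view: jar lid near (210,297) with its strip pointing up-left, tin (163,281), pedestal (417,275), button (458,343). Bead box and pliers lie farther out. I'll measure the blobs and view enlarged crops.

```bash
cat > h.py <<'E'
import numpy as np, cv2
from rig import telemetry, capture, camera_info
def ray(n,u,v,z):
    c=camera_info(n);T=c['cam_to_world'];d=T[:3,:3]@np.linalg.solve(c['mtx'],[u,v,1.]);o=T[:3,3]
    return o+d*(z-o[2])/d[2]
def proj(n,p):
    c=camera_info(n);T=c['cam_to_world'];q=c['mtx']@(T[:3,:3].T@(np.array(p)-T[:3,3]));return q[:2]/q[2]
def blob(mask,near,name=''):
    k,l,s,c=cv2.connectedComponentsWithStats(mask.astype(np.uint8))
    i=1+np.argmin([np.hypot(*(c[j]-near)) if s[j,4]>15 else 1e9 for j in range(1,k)])
    m=(l==i).astype(np.uint8);ct=max(cv2.findContours(m,0,1)[0],key=cv2.contourArea)
    return c[i],s[i],cv2.fitEllipse(ct) if len(ct)>4 else None,m
E
python3 - <<'E'
from h import *
im=cv2.imread('pics/top0.png')
a=cv2.resize(im[255:335,150:250],None,fx=4,fy=4,interpolation=2);b=cv2.resize(im[240:375,375:490],(400,470),interpolation=2)
o=np.zeros((470,800,3),np.uint8);o[:320,:400]=a;o[:,400:]=b;cv2.imwrite('pics/crop1.png',o)
g=im.max(2).astype(int);sat=g-im.min(2)
for nm,m,near,z in(('lid',g<28,(210,297),.088),('strip',(g>110)&(sat<45),(205,292),.088),('ped',(g>90)&(sat<40),(417,275),.045),('btn',(g>120)&(sat<40),(459,343),.122),('tin',(g>80)&(sat<40),(163,281),.03)):
    c,s,e,_=blob(m,near);print(nm,c,s,e,ray('top',*c,z))
E
```

```text
lid [210.         297.61646586] [195 284  29  26 498] ((209.55946350097656, 297.05377197265625), (24.078907012939453, 28.472278594970703), 66.73967742919922) [0.47772788 0.16477623 0.088     ]
strip [202.98734177 290.67088608] [198 284  11  14  79] ((202.91050720214844, 290.549072265625), (5.504147529602051, 16.580408096313477), 147.7741241455078) [0.4900251  0.17836395 0.088     ]
ped [415.98455598 275.00772201] [407 266  18  19 259] ((415.96221923828125, 274.99224853515625), (16.825031280517578, 17.843368530273438), 167.61526489257812) [ 0.53101047 -0.22375072  0.045     ]
btn [458.93532338 343.65174129] [452 336  15  16 201] ((458.9317321777344, 343.6484069824219), (14.62033462524414, 15.628448486328125), 161.46742248535156) [ 0.40952864 -0.28188735  0.122     ]
tin [161.70413437 280.5749354 ] [147 265  31  32 774] ((161.72825622558594, 280.564208984375), (29.645673751831055, 31.425485610961914), 45.36759948730469) [0.50772368 0.27464845 0.03      ]
```

View pics/crop1.png

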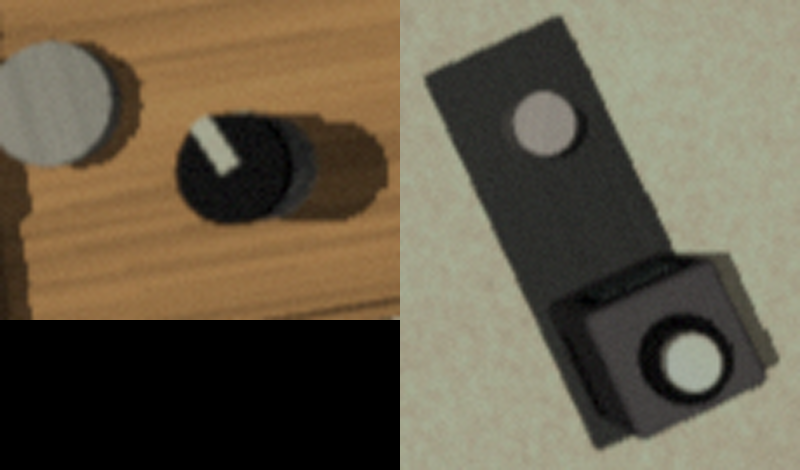

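The crops show the lid centre near px (208,297), with the strip running from there to about (200,285), clear of the tin. The station axis runs from the pedestal (416,275) to the button (459,344). Next I'll refine the jar pose from both views.

```bash
cat >> h.py <<'E'
def strip(n,im,near,z,r=40,thr=100):
    """axis point and heading of the lid strip: PCA of the bright blob's pixels cast on the lid plane"""
    f=4;x0,y0=int(near[0])-r,int(near[1])-r
    a=cv2.resize(im[y0:y0+2*r,x0:x0+2*r],None,fx=f,fy=f,interpolation=cv2.INTER_CUBIC).astype(int)
    m=(a.max(2)>thr)&(a.max(2)-a.min(2)<45)
    c,s,e,b=blob(m,(r*f,r*f)); v,u=np.nonzero(b)
    P=np.array([ray(n,(p+.5)/f-.5+x0,(q+.5)/f-.5+y0,z)[:2] for p,q in zip(u,v)])
    r_=cv2.minAreaRect((P*1e4).astype(np.float32));w,V=np.linalg.eigh(np.cov(P.T));d=V[:,1]
    return P.mean(0),d,np.degrees(np.arctan2(d[1],d[0]))%180,np.array(r_[1])/10,np.array(r_[0])/1e4
E
python3 - <<'E'
from h import *
t=cv2.imread('pics/top0.png');s=cv2.imread('pics/scene0.png')
for th in(80,100,120):
    print('top',strip('top',t,(203,291),.088,thr=th))
    print('scene',strip('scene',s,(409,196),.088,thr=th))
print(proj('scene',(.4777,.1648,.088)),proj('top',(.4777,.1648,.088)))
for n,im,near in(('top',t,(209,297)),('scene',s,(403,192))):
    a=cv2.resize(im,None,fx=4,fy=4,interpolation=2).max(2)
    for th in(24,28,34):
        c,st,e,b=blob(a<th,(near[0]*4,near[1]*4));h=cv2.convexHull(np.argwhere(b)[:,::-1].astype(np.int32))[:,0]
        W=np.array([ray(n,(p+.5)/4-.5,(q+.5)/4-.5,.088)[:2] for p,q in h]);cc,rr=cv2.minEnclosingCircle((W*1e3).astype(np.float32));print(n,th,cc,rr,W.min(0),W.max(0))
for z,p in((.045,(531,-223.75)),):print(proj('scene',(.531,-.2238,.045)),proj('scene',(.4095,-.2819,.122)))
g=s.max(2).astype(int)
for m,near,z in((g>90,(228,240),.045),(g>130,(196,180),.122)):
    c,st,e,_=blob(m&(g-s.min(2)<45),near);print(c,st,ray('scene',*c,z))
E
```

```text
top (array([0.48982953, 0.17798039]), array([-0.80904956, -0.58774043]), np.float64(35.996825766738965), array([27.28171082, 15.86615753]), array([0.48974561, 0.17801188]))
scene (array([0.49141527, 0.18048655]), array([-0.89031257, -0.45534989]), np.float64(27.087449303720263), array([43.8227356 , 19.46148682]), array([0.4961104 , 0.18366499]))Traceback (most recent call last):
  File "<stdin>", line 4, in <module>
  File "h.py", line 19, in strip
    P=np.array([ray(n,(p+.5)/f-.5+x0,(q+.5)/f-.5+y0,z)[:2] for p,q in zip(u,v)])
                ~~~^^^^^^^^^^^^^^^^^^^^^^^^^^^^^^^^^^^
  File "h.py", line 4, in ray
    c=camera_info(n);T=c['cam_to_world'];d=T[:3,:3]@np.linalg.solve(c['mtx'],[u,v,1.]);o=T[:3,3]
ValueError: time passes only in moves, steps and waits
```

```bash
sed -i 's/^def ray/import functools\ncamera_info=functools.lru_cache(None)(camera_info)\ndef ray/' h.py
python3 - <<'E'
from h import *
t=cv2.imread('pics/top0.png');s=cv2.imread('pics/scene0.png')
for th in(60,80,100,120,140):
    print('top',th,*strip('top',t,(203,291),.088,thr=th)[::2],strip('top',t,(203,291),.088,thr=th)[3])
    print('scene',th,*strip('scene',s,(409,196),.088,thr=th)[::2],strip('scene',s,(409,196),.088,thr=th)[3])
print(proj('scene',(.4777,.1648,.088)),proj('top',(.4777,.1648,.088)))
for n,im,near in(('top',t,(209,297)),('scene',s,(403,192))):
    a=cv2.resize(im,None,fx=4,fy=4,interpolation=2).max(2)
    for th in(24,28,34):
        c,st,e,b=blob(a<th,(near[0]*4,near[1]*4));h=cv2.convexHull(np.argwhere(b)[:,::-1].astype(np.int32))[:,0]
        W=np.array([ray(n,(p+.5)/4-.5,(q+.5)/4-.5,.088)[:2] for p,q in h]);cc,rr=cv2.minEnclosingCircle((W*1e3).astype(np.float32));print(n,th,cc,rr,W.min(0),W.max(0))
print(proj('scene',(.531,-.2238,.045)),proj('scene',(.4095,-.2819,.122)))
g=s.max(2).astype(int)
for m,near,z in((g>90,(228,240),.045),(g>130,(196,180),.122)):
    c,st,e,_=blob(m&(g-s.min(2)<45),near);print(c,st,ray('scene',*c,z))
o=np.zeros((480,800,3),np.uint8);o[:400,:400]=cv2.resize(s[160:240,360:440],(400,400),interpolation=2);o[:480,400:]=cv2.resize(s[160:280,165:265],(400,480),interpolation=2);cv2.imwrite('pics/crop2.png',o)
E
```

```text
top 60 [0.4817406  0.14138662] 77.26044911987609 [0.480596  0.1502543] [51.34852905 89.22685547]
scene 60 [0.51218894 0.16689122] 140.55788764327238 [0.52805752 0.15069536] [ 56.88614502 120.98935547]
top 80 [0.48982953 0.17798039] 35.996825766738965 [0.48974561 0.17801188] [27.28171082 15.86615753]
scene 80 [0.49141527 0.18048655] 27.087449303720263 [0.4961104  0.18366499] [43.8227356  19.46148682]
top 100 [0.48996698 0.17813825] 36.2321705687134 [0.4901814  0.17778301] [26.81091614 12.49999466]
scene 100 [0.48931243 0.17995578] 39.24309144414343 [0.48958369 0.18029126] [27.91287842  9.88014069]
top 120 [0.49014117 0.17832919] 36.77916431066737 [0.49013203 0.17829044] [26.28021851 10.62356339]
scene 120 [0.48889377 0.17933416] 36.58052562641754 [0.48886924 0.17917114] [22.18498383  5.7818943 ]
top 140 [0.49036728 0.17850037] 36.73384765160432 [0.49014409 0.1786507 ] [25.87817993  9.23638763]Traceback (most recent call last):
  File "<stdin>", line 5, in <module>
  File "h.py", line 20, in strip
    c,s,e,b=blob(m,(r*f,r*f)); v,u=np.nonzero(b)
            ~~~~^^^^^^^^^^^^^
  File "h.py", line 12, in blob
    i=1+np.argmin([np.hypot(*(c[j]-near)) if s[j,4]>15 else 1e9 for j in range(1,k)])
        ~~~~~~~~~^^^^^^^^^^^^^^^^^^^^^^^^^^^^^^^^^^^^^^^^^^^^^^^^^^^^^^^^^^^^^^^^^^^^
    return _wrapfunc(a, 'argmin', axis=axis, out=out, **kwds)
    return _wrapit(obj, method, *args, **kwds)
    result = getattr(arr, method)(*args, **kwds)
ValueError: attempt to get argmin of an empty sequence
```

```bash
cat >> h.py <<'E'
from scipy.spatial.transform import Rotation as Ro
def Rpsi(psi):
    c,s=np.cos(np.radians(psi)),np.sin(np.radians(psi));return np.array([[-s,c,0],[c,s,0],[0,0,-1.]])
def go(p,psi):
    s=telemetry.read_state();R=np.array(s['tcp_rot']);d=R.T@(np.array(p)-s['position'])
    r=Ro.from_matrix(R.T@Rpsi(psi)).as_rotvec(degrees=True)
    print('t',s['time_s'],'pos',np.round(s['position'],4),'psi',np.degrees(np.arctan2(R[1,1],R[0,1])),'F',np.round(s['force'],1),'op',s['opening'],'gf',s['grasp_force'])
    print('d',np.round(d/.15,4),'turn',np.round(r/360,4),'deg',np.round(r,2))
E
python3 - <<'E'
from h import *
t=cv2.imread('pics/top0.png');s=cv2.imread('pics/scene0.png')
a=cv2.resize(t,None,fx=4,fy=4,interpolation=2).max(2)
c,st,e,b=blob(a<28,(209*4,297*4));v,u=np.nonzero(b)
W=np.array([ray('top',(p+.5)/4-.5,(q+.5)/4-.5,.088)[:2] for p,q in zip(u,v)]);print('lid y max',W.max(0),W.min(0))
g=s.max(2).astype(int)
for m,near,z in((g>90,(228,240),.045),(g>120,(196,180),.122)):
    c,st,e,_=blob(m&(g-s.min(2)<45),near);print(c,st,ray('scene',*c,z))
print(proj('scene',(.531,-.2238,.045)),proj('scene',(.4095,-.2819,.122)))
go((.479,.171,.16),-53.3)
go((.479,.171,.043),-53.3)
E
```

```text
lid y max [0.5028708  0.19293372] [0.45577383 0.13990101]
[228.1986755  240.29801325] [221 235  16  12 151] [ 0.53194708 -0.22383049  0.045     ]
[307.45444086 249.41747229] [     0     22    640    458 183399] [ 0.63009748 -0.06391374  0.122     ]
[228.196711   239.94507988] [195.03406183 176.70718366]
t 0.1 pos [0.2504 0.5719 0.2217] psi 66.34916330979419 F [ 0.3 -0.4 -0.1] op 0.9984229646266056 gf 0.0
d [-2.4687 -1.8362  0.414 ] turn [-2.000e-04  3.000e-04  3.324e-01] deg [-8.0000e-02  1.1000e-01  1.1965e+02]
t 0.1 pos [0.2504 0.5719 0.2217] psi 66.34916330979419 F [ 0.3 -0.4 -0.1] op 0.9984229646266056 gf 0.0
d [-2.4689 -1.8347  1.194 ] turn [-2.000e-04  3.000e-04  3.324e-01] deg [-8.0000e-02  1.1000e-01  1.1965e+02]
```

The pedestal agrees between both views to 1 mm. Jar axis is about (0.479, 0.170), label heading 36.7°, station heading −154.4°. Moving now.

Request:
carry_out([
  [[-0.06, -0.045, 0, 0, 0, 0.008, -1], [-0.16, -0.12, 0.01, 0, 0, 0.024, -1], [-0.28, -0.21, 0.03, 0, 0, 0.042, -1], [-0.4, -0.3, 0.05, 0, 0, 0.06, -1], [-0.52, -0.39, 0.07, 0, 0, 0.078, -1], [-0.64, -0.48, 0.09, 0, 0, 0.096, -1], [-0.76, -0.57, 0.1, 0, 0, 0.114, -1], [-0.86, -0.645, 0.1, 0, 0, 0.13, -1], [-0.94, -0.7, 0.1, 0, 0, 0.145, -1], [-1, -0.74, 0.1, 0, 0, 0.16, -1]],
])

```text
time_s: 0.93
position: [0.3439, 0.4091, 0.2071]
tcp_rot: [[-0.146, 0.989, -0.001], [0.989, 0.146, -0.001], [-0.001, -0.001, -1.0]]
force: [-0.6, 0.5, 0.0]
opening: 1.004
grasp_force: 0.0
```

```bash
python3 -c "
from h import *
go((.479,.170,.16),-53.3)"
```

```text
t 0.9333 pos [0.3439 0.4091 0.2071] psi 8.416125000029712 F [-0.6  0.5  0. ] op 1.0035154953697614 gf 0.0
d [-1.7085  0.658   0.315 ] turn [-1.000e-04  2.000e-04  1.714e-01] deg [-3.000e-02  8.000e-02  6.172e+01]
```

Request:
carry_out([
  [[-0.08, 0.03, 0.01, 0, 0, 0.016, -1], [-0.18, 0.07, 0.03, 0, 0, 0.034, -1], [-0.28, 0.11, 0.05, 0, 0, 0.052, -1], [-0.38, 0.15, 0.07, 0, 0, 0.07, -1], [-0.48, 0.19, 0.09, 0, 0, 0.088, -1], [-0.58, 0.23, 0.1, 0, 0, 0.106, -1], [-0.68, 0.27, 0.1, 0, 0, 0.124, -1], [-0.78, 0.31, 0.1, 0, 0, 0.142, -1], [-0.88, 0.35, 0.1, 0, 0, 0.158, -1], [-0.98, 0.38, 0.1, 0, 0, 0.171, -1]],
])

```text
time_s: 1.77
position: [0.4226, 0.2733, 0.1923]
tcp_rot: [[0.8, 0.601, -0.0], [0.601, -0.8, -0.0], [-0.0, -0.0, -1.0]]
force: [0.4, -0.9, 0.1]
opening: 0.999
grasp_force: 0.0
```

```bash
python3 -c "
from h import *
go((.479,.170,.16),-53.3)"
```

```text
t 1.7667 pos [0.4226 0.2733 0.1923] psi -53.084018561502795 F [ 0.4 -0.9  0.1] op 0.9985416158183594 gf 0.0
d [-0.1129  0.7762  0.2152] turn [-0.      0.0001  0.0006] deg [-0.    0.02  0.22]
```

Request:
carry_out([
  [[-0.015, 0.1, 0.02, 0, 0, 0.0006, -1], [-0.03, 0.24, 0.06, 0, 0, 0.0006, -1], [-0.05, 0.38, 0.1, 0, 0, 0.0006, -1], [-0.07, 0.52, 0.15, 0, 0, 0.0006, -1], [-0.09, 0.63, 0.19, 0, 0, 0.0006, -1], [-0.105, 0.71, 0.21, 0, 0, 0.0006, -1], [-0.113, 0.76, 0.215, 0, 0, 0.0006, -1], [-0.113, 0.776, 0.215, 0, 0, 0.0006, -1], [-0.113, 0.776, 0.215, 0, 0, 0.0006, -1], [-0.113, 0.776, 0.215, 0, 0, 0.0006, -1]],
])

```text
time_s: 2.6
position: [0.4789, 0.1716, 0.1606]
tcp_rot: [[0.799, 0.602, 0.0], [0.602, -0.799, 0.0], [0.0, -0.0, -1.0]]
force: [0.4, 0.7, 0.4]
opening: 1.001
grasp_force: 0.0
```

```bash
python3 -c "
from h import *
go((.479,.170,.043),-53.3)
im=capture('scene')[:,:,::-1]; t=capture('top')[:,:,::-1]
o=np.hstack([cv2.resize(im[130:270,330:470],(400,400),interpolation=2),cv2.resize(t[240:360,140:260],(400,400),interpolation=2)]);cv2.imwrite('pics/a.png',o)"
```

```text
t 2.6 pos [0.4789 0.1716 0.1606] psi -53.00503187303124 F [0.4 0.7 0.4] op 1.0010028902520942 gf 0.0
d [-0.0061  0.0087  0.7837] turn [-0.     -0.0001  0.0008] deg [-0.01 -0.02  0.29]
```

View pics/a.png

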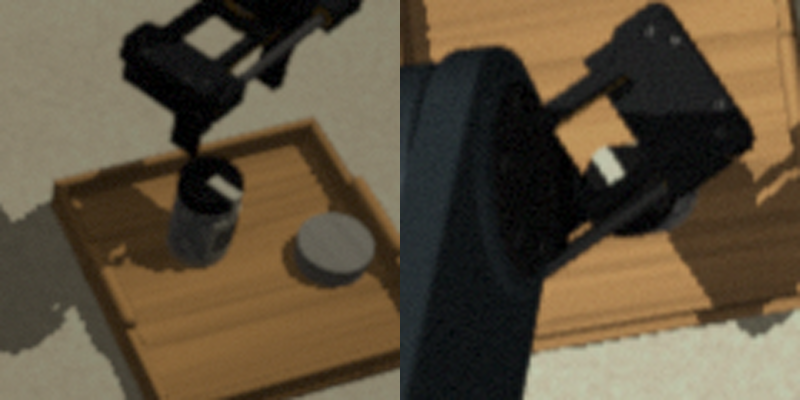

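The gripper is open straddling the jar (crop left, lid at about (210,185); finger just behind it), with the tin clear. Descending.

Request:
carry_out([
  [[-0.006, 0.009, 0.05, 0, 0, 0.0008, -1], [-0.006, 0.009, 0.14, 0, 0, 0.0008, -1], [-0.006, 0.009, 0.24, 0, 0, 0.0008, -1], [-0.006, 0.009, 0.34, 0, 0, 0.0008, -1], [-0.006, 0.009, 0.44, 0, 0, 0.0008, -1], [-0.006, 0.009, 0.54, 0, 0, 0.0008, -1], [-0.006, 0.009, 0.63, 0, 0, 0.0008, -1], [-0.006, 0.009, 0.71, 0, 0, 0.0008, -1], [-0.006, 0.009, 0.76, 0, 0, 0.0008, -1], [-0.006, 0.009, 0.78, 0, 0, 0.0008, -1]],
])

```text
time_s: 3.53
position: [0.4783, 0.1696, 0.042]
tcp_rot: [[0.802, 0.598, -0.002], [0.598, -0.802, -0.0], [-0.002, -0.001, -1.0]]
force: [-0.5, -0.4, -0.5]
opening: 0.998
grasp_force: 0.0
```

Request:
carry_out([
  [[0, 0, 0, 0, 0, 0, -1], [0, 0, 0, 0, 0, 0, -0.6], [0, 0, 0, 0, 0, 0, -0.4], [0, 0, 0, 0, 0, 0, -0.3], [0, 0, 0, 0, 0, 0, -0.2], [0, 0, 0, 0, 0, 0, -0.1], [0, 0, 0, 0, 0, 0, 0], [0, 0, 0, 0, 0, 0, 0.2], [0, 0, 0, 0, 0, 0, 1], [0, 0, 0, 0, 0, 0, 1]],
])

```text
time_s: 4.37
position: [0.4791, 0.1695, 0.0435]
tcp_rot: [[0.802, 0.597, -0.0], [0.597, -0.802, 0.0], [0.0, -0.0, -1.0]]
force: [-1.5, -0.4, 4.4]
opening: 0.592
grasp_force: 30.0
```

Request:
carry_out([
  [[0, 0, 0, 0, 0, 0, 1], [0, 0, 0, 0, 0, 0, 1], [0, 0, 0, 0, 0, 0, 1], [0, 0, 0, 0, 0, 0, 1], [0, 0, 0, 0, 0, 0, 1], [0, 0, 0, 0, 0, 0, 1], [0, 0, 0, 0, 0, 0, 1], [0, 0, 0, 0, 0, 0, 1], [0, 0, 0, 0, 0, 0, 1], [0, 0, 0, 0, 0, 0, 1]],
])

```text
time_s: 5.2
position: [0.4791, 0.1695, 0.0435]
tcp_rot: [[0.802, 0.597, -0.0], [0.597, -0.802, 0.0], [-0.0, -0.0, -1.0]]
force: [-2.4, 1.9, 5.1]
opening: 0.594
grasp_force: 30.0
```

```bash
python3 -c "
from h import *
go((.479,.170,.16),-53.3)"
```

```text
t 5.2 pos [0.4791 0.1695 0.0435] psi -53.32201903322248 F [-2.4  1.9  5.1] op 0.5938220011562603 gf 30.00013404060155
d [ 0.0015 -0.0031 -0.7765] turn [-0.      0.     -0.0001] deg [-0.01  0.   -0.02]
```

Gripped (51.7 mm). Lifting.

Request:
carry_out([
  [[0, 0, -0.03, 0, 0, 0, 1], [0, 0, -0.1, 0, 0, 0, 1], [0, 0, -0.2, 0, 0, 0, 1], [0, 0, -0.32, 0, 0, 0, 1], [0, 0, -0.44, 0, 0, 0, 1], [0, 0, -0.56, 0, 0, 0, 1], [0, 0, -0.67, 0, 0, 0, 1], [0, 0, -0.76, 0, 0, 0, 1], [0, 0, -0.82, 0, 0, 0, 1], [0, 0, -0.84, 0, 0, 0, 1]],
])

```text
time_s: 6.03
position: [0.48, 0.1695, 0.171]
tcp_rot: [[0.802, 0.597, 0.003], [0.597, -0.802, 0.0], [0.003, 0.002, -1.0]]
force: [0.3, -0.6, -1.4]
opening: 0.59
grasp_force: 30.0
```

```bash
python3 -c "
from h import *
go((.531,-.2238,.17),115.6)"
```

```text
t 6.0333 pos [0.48   0.1695 0.171 ] psi -53.31307794874191 F [ 0.3 -0.6 -1.4] op 0.5903860222397357 gf 29.999848874285817
d [-1.2939  2.3053  0.0074] turn [ 7.000e-04  3.000e-04 -4.692e-01] deg [ 2.4000e-01  1.2000e-01 -1.6891e+02]
```

Request:
carry_out([
  [[-0.03, 0.05, 0, 0, 0, -0.008, 1], [-0.08, 0.14, 0, 0, 0, -0.022, 1], [-0.14, 0.25, 0, 0, 0, -0.038, 1], [-0.2, 0.36, 0, 0, 0, -0.055, 1], [-0.26, 0.47, 0, 0, 0, -0.072, 1], [-0.32, 0.58, 0, 0, 0, -0.089, 1], [-0.38, 0.69, 0, 0, 0, -0.106, 1], [-0.44, 0.8, 0, 0, 0, -0.123, 1], [-0.5, 0.9, 0, 0, 0, -0.14, 1], [-0.55, 0.98, 0, 0, 0, -0.156, 1]],
])

```text
time_s: 6.87
position: [0.5006, 0.0009, 0.1687]
tcp_rot: [[-0.054, 0.999, -0.001], [0.999, 0.054, -0.0], [-0.0, -0.001, -1.0]]
force: [0.2, 0.4, -1.6]
opening: 0.589
grasp_force: 30.0
```

```bash
python3 -c "
from h import *
go((.531,-.2238,.17),115.6)"
```

```text
t 6.8667 pos [0.5006 0.0009 0.1687] psi 3.1034990704281165 F [ 0.2  0.4 -1.6] op 0.5890011618311538 gf 29.99851992353797
d [-1.5069  0.1214 -0.0091] turn [-1.000e-04 -2.000e-04 -3.125e-01] deg [-5.000e-02 -7.000e-02 -1.125e+02]
```

Request:
carry_out([
  [[-0.08, 0.01, 0, 0, 0, -0.014, 1], [-0.17, 0.015, 0, 0, 0, -0.031, 1], [-0.26, 0.02, 0, 0, 0, -0.048, 1], [-0.35, 0.03, 0, 0, 0, -0.065, 1], [-0.44, 0.035, 0, 0, 0, -0.082, 1], [-0.53, 0.04, -0.01, 0, 0, -0.099, 1], [-0.62, 0.05, -0.01, 0, 0, -0.116, 1], [-0.71, 0.06, -0.01, 0, 0, -0.133, 1], [-0.8, 0.065, -0.01, 0, 0, -0.15, 1], [-0.88, 0.07, -0.01, 0, 0, -0.167, 1]],
])

```text
time_s: 7.7
position: [0.5174, -0.1298, 0.17]
tcp_rot: [[-0.893, 0.45, -0.002], [0.45, 0.893, 0.0], [0.002, -0.0, -1.0]]
force: [0.1, 0.3, -1.9]
opening: 0.59
grasp_force: 30.0
```

```bash
python3 -c "
from h import *
go((.531,-.2238,.17),115.6)"
```

```text
t 7.7 pos [ 0.5174 -0.1298  0.17  ] psi 63.25433910585987 F [ 0.1  0.3 -1.9] op 0.5896930010001569 gf 29.99795626848936
d [-3.629e-01 -5.190e-01 -1.000e-04] turn [ 1.000e-04 -3.000e-04 -1.454e-01] deg [ 3.000e-02 -9.000e-02 -5.235e+01]
```

Request:
carry_out([
  [[-0.05, -0.07, 0, 0, 0, -0.018, 1], [-0.1, -0.15, 0, 0, 0, -0.036, 1], [-0.15, -0.22, 0, 0, 0, -0.054, 1], [-0.2, -0.29, 0, 0, 0, -0.072, 1], [-0.25, -0.36, 0, 0, 0, -0.09, 1], [-0.29, -0.42, 0, 0, 0, -0.108, 1], [-0.33, -0.47, 0, 0, 0, -0.124, 1], [-0.35, -0.5, 0, 0, 0, -0.136, 1], [-0.363, -0.519, 0, 0, 0, -0.143, 1], [-0.363, -0.519, 0, 0, 0, -0.145, 1]],
])

```text
time_s: 8.53
position: [0.5307, -0.2239, 0.1699]
tcp_rot: [[-0.905, -0.425, -0.001], [-0.425, 0.905, 0.0], [0.001, 0.001, -1.0]]
force: [0.2, 1.0, -1.7]
opening: 0.59
grasp_force: 30.0
```

Request:
carry_out([
  [[0, 0, 0.03, 0, 0, 0, 1], [0, 0, 0.08, 0, 0, 0, 1], [0, 0, 0.14, 0, 0, 0, 1], [0, 0, 0.2, 0, 0, 0, 1], [0, 0, 0.26, 0, 0, 0, 1], [0, 0, 0.32, 0, 0, 0, 1], [0, 0, 0.37, 0, 0, 0, 1], [0, 0, 0.4, 0, 0, 0, 1], [0, 0, 0.4, 0, 0, 0, 1], [0, 0, 0.4, 0, 0, 0, 1]],
])

```text
time_s: 9.37
position: [0.531, -0.2231, 0.1105]
tcp_rot: [[-0.905, -0.425, -0.0], [-0.425, 0.905, 0.0], [0.0, 0.0, -1.0]]
force: [0.1, -0.1, -2.1]
opening: 0.59
grasp_force: 30.0
```

```bash
python3 -c "
from h import *
go((.531,-.2238,.0805),115.6)
im=capture('scene')[:,:,::-1]; t=capture('top')[:,:,::-1]
cv2.imwrite('pics/s3.png',im);cv2.imwrite('pics/t3.png',t)
o=np.hstack([cv2.resize(im[150:290,160:300],(400,400),interpolation=2),cv2.resize(t[230:370,360:500],(400,400),interpolation=2)]);cv2.imwrite('pics/b.png',o)"
```

```text
t 9.3667 pos [ 0.531  -0.2231  0.1105] psi 115.16100969772826 F [ 0.1 -0.1 -2.1] op 0.5899418035614424 gf 29.999882807023823
d [ 0.0017 -0.0043  0.1999] turn [ 0.0001 -0.     -0.0012] deg [ 0.02 -0.01 -0.44]
```

View pics/b.png

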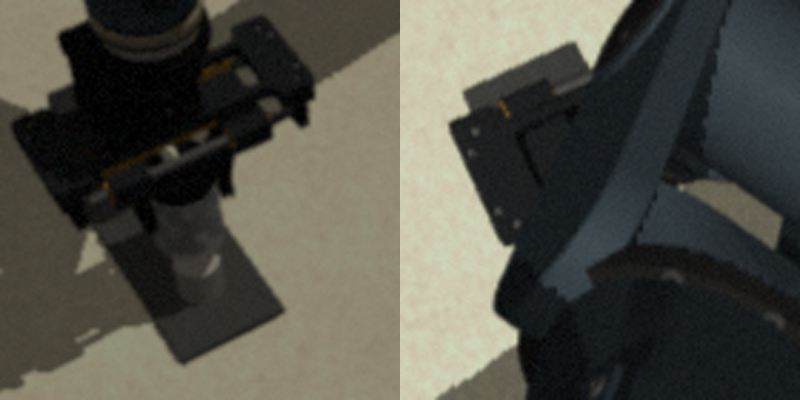

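The top view is occluded by the arm. The scene crop shows the jar hanging upright over the pedestal, whose top is near crop (197,265). Lowering gently.

Request:
carry_out([
  [[0.002, -0.004, 0.04, 0, 0, -0.0012, 1], [0.002, -0.004, 0.08, 0, 0, -0.0012, 1], [0.002, -0.004, 0.12, 0, 0, -0.0012, 1], [0.002, -0.004, 0.14, 0, 0, -0.0012, 1], [0.002, -0.004, 0.16, 0, 0, -0.0012, 1], [0.002, -0.004, 0.17, 0, 0, -0.0012, 1], [0.002, -0.004, 0.18, 0, 0, -0.0012, 1], [0.002, -0.004, 0.185, 0, 0, -0.0012, 1], [0.002, -0.004, 0.19, 0, 0, -0.0012, 1], [0.002, -0.004, 0.19, 0, 0, -0.0012, 1]],
])

```text
time_s: 10.3
position: [0.531, -0.2238, 0.0823]
tcp_rot: [[-0.902, -0.432, 0.0], [-0.432, 0.902, -0.0], [-0.0, -0.0, -1.0]]
force: [-0.3, 0.2, -1.9]
opening: 0.596
grasp_force: 30.0
```

Request:
carry_out([
  [[0, 0, 0.001, 0, 0, 0, 1], [0, 0, 0.002, 0, 0, 0, 1], [0, 0, 0.003, 0, 0, 0, 1], [0, 0, 0.004, 0, 0, 0, 1], [0, 0, 0.005, 0, 0, 0, 1], [0, 0, 0.006, 0, 0, 0, 1], [0, 0, 0.007, 0, 0, 0, 1], [0, 0, 0.008, 0, 0, 0, 1], [0, 0, 0.008, 0, 0, 0, 1], [0, 0, 0.008, 0, 0, 0, 1]],
])

```text
time_s: 11.13
position: [0.531, -0.2238, 0.0811]
tcp_rot: [[-0.902, -0.432, -0.0], [-0.432, 0.902, 0.0], [0.0, 0.0, -1.0]]
force: [0.2, 0.3, -1.8]
opening: 0.592
grasp_force: 30.0
```

```bash
python3 -c "
from h import *
go((.531,-.2238,.0805),115.6)"
```

```text
t 11.1333 pos [ 0.531  -0.2238  0.0811] psi 115.59838835214295 F [ 0.2  0.3 -1.8] op 0.5915197878386947 gf 29.99986552633345
d [-0.0001 -0.      0.0039] turn [ 0. -0. -0.] deg [ 0. -0. -0.]
```

Request:
carry_out([
  [[0, 0, 0.001, 0, 0, 0, 1], [0, 0, 0.002, 0, 0, 0, 1], [0, 0, 0.003, 0, 0, 0, 1], [0, 0, 0.004, 0, 0, 0, 1], [0, 0, 0.005, 0, 0, 0, 1], [0, 0, 0.005, 0, 0, 0, 1], [0, 0, 0.005, 0, 0, 0, 1], [0, 0, 0.005, 0, 0, 0, 1], [0, 0, 0.005, 0, 0, 0, 1], [0, 0, 0.005, 0, 0, 0, 1]],
])

```text
time_s: 11.97
position: [0.531, -0.2238, 0.0806]
tcp_rot: [[-0.902, -0.432, 0.0], [-0.432, 0.902, -0.0], [0.0, -0.0, -1.0]]
force: [-0.9, -0.1, 2.4]
opening: 0.59
grasp_force: 30.0
```

Contact made. Opening slowly.

Request:
carry_out([
  [[0, 0, 0, 0, 0, 0, -0.1], [0, 0, 0, 0, 0, 0, -0.18], [0, 0, 0, 0, 0, 0, -0.22], [0, 0, 0, 0, 0, 0, -0.26], [0, 0, 0, 0, 0, 0, -0.32], [0, 0, 0, 0, 0, 0, -0.4], [0, 0, 0, 0, 0, 0, -0.5], [0, 0, 0, 0, 0, 0, -0.7], [0, 0, 0, 0, 0, 0, -0.9], [0, 0, 0, 0, 0, 0, -1]],
])

```text
time_s: 12.8
position: [0.531, -0.2238, 0.0803]
tcp_rot: [[-0.902, -0.432, 0.0], [-0.432, 0.902, -0.0], [-0.0, -0.0, -1.0]]
force: [0.4, -0.5, 0.1]
opening: 0.894
grasp_force: 0.0
```

Request:
carry_out([
  [[0, 0, 0, 0, 0, 0, -1], [0, 0, -0.03, 0, 0, 0, -1], [0, 0, -0.1, 0, 0, 0, -1], [0, 0, -0.2, 0, 0, 0, -1], [0, 0, -0.32, 0, 0, 0, -1], [0, 0, -0.45, 0, 0, 0, -1], [0, 0, -0.58, 0, 0, 0, -1], [0, 0, -0.68, 0, 0, 0, -1], [0, 0, -0.74, 0, 0, 0, -1], [0, 0, -0.76, 0, 0, 0, -1]],
])

```text
time_s: 13.63
position: [0.532, -0.2244, 0.1969]
tcp_rot: [[-0.902, -0.432, 0.004], [-0.432, 0.902, -0.002], [-0.002, -0.004, -1.0]]
force: [0.3, 0.4, -0.6]
opening: 1.001
grasp_force: 0.0
```

```bash
python3 -c "
from h import *
go((.6,-.1,.2),115.6)
im=capture('scene')[:,:,::-1]; t=capture('top')[:,:,::-1]
cv2.imwrite('pics/s4.png',im);cv2.imwrite('pics/t4.png',t)
o=np.hstack([cv2.resize(im[150:290,160:300],(400,400),interpolation=2),cv2.resize(t[200:400,340:540],(400,400),interpolation=2)]);cv2.imwrite('pics/c.png',o)"
```

```text
t 13.6333 pos [ 0.532  -0.2244  0.1969] psi 115.60226632876311 F [ 0.3  0.4 -0.6] op 1.001434571465499 gf 0.0
d [-0.7675  0.5518 -0.0212] turn [-0.0006  0.0003  0.    ] deg [-0.22  0.13  0.  ]
```

View pics/c.png

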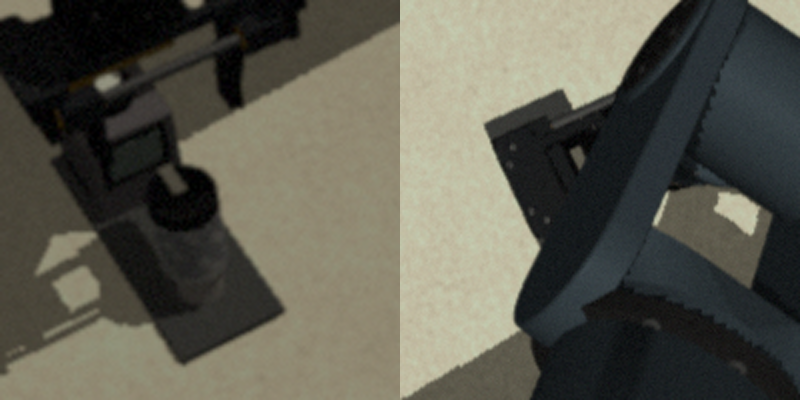

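The jar stands upright on the pedestal (scene crop, lid (182,197)), strip pointing toward the scanner. I'll swing aside for a clear top view.

Request:
carry_out([
  [[0, 0, -0.05, 0, 0, 0, -1], [-0.03, 0.07, -0.1, 0, 0, 0, -1], [-0.06, 0.16, -0.1, 0, 0, 0, -1], [-0.1, 0.28, -0.1, 0, 0, 0, -1], [-0.14, 0.4, -0.1, 0, 0, 0, -1], [-0.18, 0.52, -0.1, 0, 0, 0, -1], [-0.22, 0.64, -0.1, 0, 0, 0, -1], [-0.26, 0.76, -0.1, 0, 0, 0, -1], [-0.3, 0.88, -0.1, 0, 0, 0, -1], [-0.34, 1, -0.1, 0, 0, 0, -1]],
])

```text
time_s: 14.57
position: [0.511, -0.064, 0.209]
tcp_rot: [[-0.902, -0.433, -0.001], [-0.433, 0.902, 0.001], [0.001, 0.001, -1.0]]
force: [-0.4, 0.1, -0.2]
opening: 1.0
grasp_force: 0.0
```

Request:
carry_out([
  [[-0.04, 0.12, 0, 0, 0, 0, -1], [-0.08, 0.24, 0, 0, 0, 0, -1], [-0.12, 0.36, 0, 0, 0, 0, -1], [-0.16, 0.48, 0, 0, 0, 0, -1], [-0.2, 0.6, 0, 0, 0, 0, -1], [-0.24, 0.72, 0, 0, 0, 0, -1], [-0.28, 0.82, 0, 0, 0, 0, -1], [-0.32, 0.9, 0, 0, 0, 0, -1], [-0.34, 0.94, 0, 0, 0, 0, -1], [-0.34, 0.94, 0, 0, 0, 0, -1]],
])

```text
time_s: 15.4
position: [0.4962, 0.0847, 0.2091]
tcp_rot: [[-0.901, -0.435, -0.001], [-0.435, 0.901, 0.001], [0.001, 0.001, -1.0]]
force: [0.7, -0.7, -0.4]
opening: 0.998
grasp_force: 0.0
```

```bash
python3 -c "
from h import *
go((.531,-.2238,.2),115.6)
im=capture('scene')[:,:,::-1].copy(); t=capture('top')[:,:,::-1].copy()
cv2.imwrite('pics/s5.png',im);cv2.imwrite('pics/t5.png',t)
o=np.hstack([cv2.resize(im[150:270,165:285],(400,400),interpolation=2),cv2.resize(t[240:360,380:500],(400,400),interpolation=2)]);cv2.imwrite('pics/d.png',o)
for th in(80,100,120,140):
  for n,i in(('top',t),('scene',im)):
    q=proj(n,(.531-.0117,-.2238-.0056,.125))
    try: r=strip(n,i,q,.125,r=20,thr=th);a=np.radians(r[2]);print(n,th,q,r[0],r[2],r[3],'axis',r[0]+.013*np.array([np.cos(a),np.sin(a)]))
    except Exception as e: print(n,th,e)
"
```

```text
t 15.4 pos [0.4962 0.0847 0.2091] psi 115.75675646694346 F [ 0.7 -0.7 -0.4] op 0.9976143830106662 gf 0.0
d [ 0.6848 -1.9532  0.0597] turn [ 0.0001 -0.0001  0.0004] deg [ 0.05 -0.04  0.16]
top 80 [429.04572758 279.81631743] [ 0.51835869 -0.23142146] 25.08162182332191 [29.03618469 12.1205452 ] axis [ 0.53013286 -0.22591065]
scene 80 [220.69094123 212.6847441 ] [ 0.51762124 -0.23114429] 25.06645896232436 [28.53736267 11.50861588] axis [ 0.52939686 -0.22563659]
top 100 [429.04572758 279.81631743] [ 0.51835803 -0.23137538] 25.373906211898287 [28.16417847 11.49746475] axis [ 0.53010393 -0.22580457]
scene 100 [220.69094123 212.6847441 ] [ 0.51761069 -0.23117202] 24.620078441070547 [26.88952332  9.96892242] axis [ 0.52942886 -0.22575623]
top 120 [429.04572758 279.81631743] [ 0.51838943 -0.23133169] 25.30559242824384 [27.58961792 10.73023911] axis [ 0.53014196 -0.22577489]
scene 120 [220.69094123 212.6847441 ] [ 0.51766591 -0.23114919] 25.21218735526989 [24.45053101  8.30009918] axis [ 0.52942748 -0.22561155]
top 140 [429.04572758 279.81631743] [ 0.51841474 -0.23129715] 25.59219466262755 [26.84764404  9.99922562] axis [ 0.53013933 -0.22568163]
scene 140 [220.69094123 212.6847441 ] [ 0.5162296  -0.23179077] 27.04876286771824 [18.20711212  4.796101  ] axis [ 0.52780766 -0.22587904]
```

View pics/d.png

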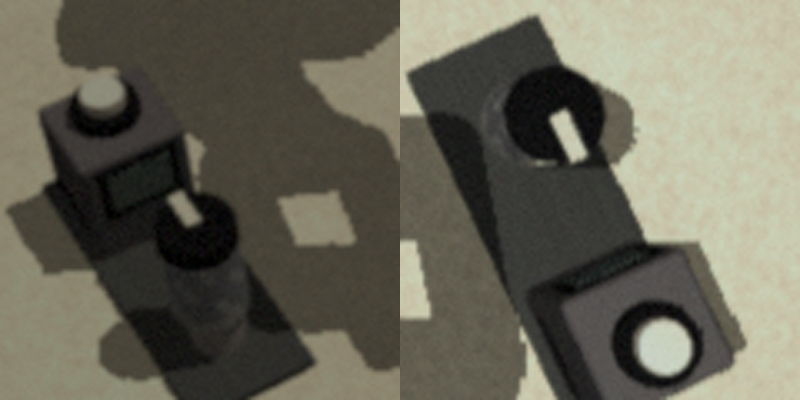

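Label heading is 25.3° against the station axis at 25.6°, and the jar is within about 2 mm of the pedestal centre (crop right: lid (553,117), strip aimed at the button (663,347)). That's good, so next is the button.

```bash
python3 -c "
from h import *
go((.4095,-.2819,.17),115.6)"
```

```text
t 15.5 pos [0.4968 0.083  0.2092] psi 115.66183433153839 F [ 0.  -0.3  0.6] op 0.9991644689708262 gf 0.0
d [ 1.5782 -1.9406  0.2625] turn [-0.     -0.0001  0.0002] deg [-0.   -0.03  0.06]
```

Request:
carry_out([
  [[0.04, -0.05, 0, 0, 0, 0, 1], [0.12, -0.15, 0, 0, 0, 0, 1], [0.2, -0.26, 0, 0, 0, 0, 1], [0.3, -0.37, 0, 0, 0, 0, 1], [0.4, -0.48, 0, 0, 0, 0, 1], [0.5, -0.59, 0, 0, 0, 0, 1], [0.6, -0.7, 0, 0, 0, 0, 1], [0.7, -0.8, 0, 0, 0, 0, 1], [0.8, -0.9, 0, 0, 0, 0, 1], [0.88, -1, 0, 0, 0, 0, 1]],
])

```text
time_s: 16.33
position: [0.4415, -0.1119, 0.2093]
tcp_rot: [[-0.903, -0.43, -0.001], [-0.43, 0.903, -0.0], [0.001, 0.0, -1.0]]
force: [-0.4, 0.5, -0.2]
opening: 0.325
grasp_force: 0.0
```

Request:
carry_out([
  [[0.08, -0.11, 0, 0, 0, 0, 1], [0.16, -0.22, 0, 0, 0, 0, 1], [0.24, -0.33, 0, 0, 0, 0, 1], [0.32, -0.45, 0, 0, 0, 0, 1], [0.4, -0.57, 0, 0, 0, 0, 1], [0.48, -0.69, 0, 0, 0, 0, 1], [0.57, -0.79, 0.02, 0, 0, 0, 1], [0.65, -0.88, 0.06, 0, 0, 0, 1], [0.69, -0.93, 0.1, 0, 0, 0, 1], [0.69, -0.94, 0.12, 0, 0, 0, 1]],
])

```text
time_s: 17.17
position: [0.4093, -0.2838, 0.1906]
tcp_rot: [[-0.903, -0.429, -0.001], [-0.429, 0.903, -0.0], [0.001, 0.0, -1.0]]
force: [-0.7, 0.7, 0.5]
opening: 0.006
grasp_force: 0.0
```

```bash
python3 -c "
from h import *
go((.4095,-.2819,.126),115.6)"
```

```text
t 17.1667 pos [ 0.4093 -0.2838  0.1906] psi 115.37937900282593 F [-0.7  0.7  0.5] op 0.005839734684484841 gf 0.0
d [-0.007   0.0107  0.4308] turn [ 0.     -0.0001 -0.0006] deg [ 0.01 -0.04 -0.22]
```

Request:
carry_out([
  [[-0.007, 0.01, 0.04, 0, 0, 0, 1], [-0.007, 0.01, 0.11, 0, 0, 0, 1], [-0.007, 0.01, 0.18, 0, 0, 0, 1], [-0.007, 0.01, 0.25, 0, 0, 0, 1], [-0.007, 0.01, 0.32, 0, 0, 0, 1], [-0.007, 0.01, 0.37, 0, 0, 0, 1], [-0.007, 0.01, 0.41, 0, 0, 0, 1], [-0.007, 0.01, 0.43, 0, 0, 0, 1], [-0.007, 0.01, 0.43, 0, 0, 0, 1], [-0.007, 0.01, 0.43, 0, 0, 0, 1]],
])

```text
time_s: 18.0
position: [0.4111, -0.2796, 0.127]
tcp_rot: [[-0.902, -0.432, 0.0], [-0.432, 0.902, -0.0], [-0.0, -0.0, -1.0]]
force: [0.2, 1.5, 0.7]
opening: 0.005
grasp_force: 0.0
```

Request:
carry_out([
  [[0, 0, 0.007, 0, 0, 0, 1], [0, 0, 0.014, 0, 0, 0, 1], [0, 0, 0.021, 0, 0, 0, 1], [0, 0, 0.028, 0, 0, 0, 1], [0, 0, 0.035, 0, 0, 0, 1], [0, 0, 0.042, 0, 0, 0, 1], [0, 0, 0.049, 0, 0, 0, 1], [0, 0, 0.056, 0, 0, 0, 1], [0, 0, 0.06, 0, 0, 0, 1], [0, 0, 0.06, 0, 0, 0, 1]],
])

```text
time_s: 18.83
position: [0.411, -0.2798, 0.1179]
tcp_rot: [[-0.902, -0.432, 0.0], [-0.432, 0.902, -0.0], [-0.0, -0.0, -1.0]]
force: [-1.0, 0.1, 4.2]
opening: 0.003
grasp_force: 1.9
```

Request:
carry_out([
  [[0, 0, 0.003, 0, 0, 0, 1], [0, 0, 0.006, 0, 0, 0, 1], [0, 0, 0.009, 0, 0, 0, 1], [0, 0, 0.012, 0, 0, 0, 1], [0, 0, 0.014, 0, 0, 0, 1], [0, 0, 0.016, 0, 0, 0, 1], [0, 0, 0.017, 0, 0, 0, 1], [0, 0, 0.018, 0, 0, 0, 1], [0, 0, 0.018, 0, 0, 0, 1], [0, 0, 0.018, 0, 0, 0, 1]],
])

```text
time_s: 19.67
position: [0.411, -0.2798, 0.1162]
tcp_rot: [[-0.902, -0.432, 0.0], [-0.432, 0.902, -0.001], [-0.0, -0.001, -1.0]]
force: [-2.2, 1.9, 12.1]
opening: 0.003
grasp_force: 6.4
```

Request:
carry_out([
  [[0, 0, 0.002, 0, 0, 0, 1], [0, 0, 0.003, 0, 0, 0, 1], [0, 0, 0.003, 0, 0, 0, 1], [0, 0, 0, 0, 0, 0, 1], [0, 0, -0.04, 0, 0, 0, 1], [0, 0, -0.12, 0, 0, 0, 1], [0, 0, -0.24, 0, 0, 0, 1], [0, 0, -0.38, 0, 0, 0, 1], [0, 0, -0.5, 0, 0, 0, 1], [0, 0, -0.56, 0, 0, 0, 1]],
])

```text
time_s: 20.5
position: [0.4115, -0.2802, 0.2007]
tcp_rot: [[-0.902, -0.432, 0.002], [-0.432, 0.902, -0.002], [-0.001, -0.002, -1.0]]
force: [-0.0, -0.8, 0.5]
opening: 0.004
grasp_force: 0.0
```

Request:
carry_out([
  [[-0.05, 0.1, 0, 0, 0, 0, 1], [-0.1, 0.2, 0, 0, 0, 0, 1], [-0.15, 0.32, 0, 0, 0, 0, 1], [-0.2, 0.44, 0, 0, 0, 0, 1], [-0.25, 0.56, 0, 0, 0, 0, 1], [-0.3, 0.68, 0, 0, 0, 0, 1], [-0.36, 0.8, 0, 0, 0, 0, 1], [-0.42, 0.9, 0, 0, 0, 0, 1], [-0.45, 0.97, 0, 0, 0, 0, 1], [-0.46, 1, 0, 0, 0, 0, 1]],
])

```text
time_s: 21.33
position: [0.4068, -0.1119, 0.1982]
tcp_rot: [[-0.901, -0.434, -0.003], [-0.434, 0.901, 0.002], [0.002, 0.003, -1.0]]
force: [-0.7, -0.6, -0.4]
opening: 0.004
grasp_force: 0.0
```

Request:
carry_out([
  [[-0.05, 0.1, 0, 0, 0, 0, 1], [-0.1, 0.2, 0, 0, 0, 0, 1], [-0.15, 0.32, 0, 0, 0, 0, 1], [-0.2, 0.44, 0, 0, 0, 0, 1], [-0.25, 0.56, 0, 0, 0, 0, 1], [-0.3, 0.68, 0, 0, 0, 0, 1], [-0.36, 0.8, 0, 0, 0, 0, 1], [-0.42, 0.9, 0, 0, 0, 0, 1], [-0.45, 0.97, 0, 0, 0, 0, 1], [-0.45, 0.97, 0, 0, 0, 0, 1]],
])

```text
time_s: 22.17
position: [0.4056, 0.0472, 0.1987]
tcp_rot: [[-0.901, -0.434, -0.001], [-0.434, 0.901, 0.001], [0.001, 0.001, -1.0]]
force: [0.8, -1.0, 0.1]
opening: 0.006
grasp_force: 0.0
```

```bash
python3 -c "
from h import *
im=capture('scene')[:,:,::-1].copy(); t=capture('top')[:,:,::-1].copy()
cv2.imwrite('pics/t6.png',t)
cv2.imwrite('pics/s6.png',im)
for n,i in(('top',t),('scene',im)):
  q=proj(n,(.531-.0117,-.2238-.0056,.125));r=strip(n,i,q,.125,r=20,thr=100);print(n,r[0],r[2],r[3])
"
```

```text
top [ 0.51832832 -0.23135933] 25.361362089800394 [27.98545227 11.10056686]
scene [ 0.51754693 -0.2311868 ] 24.91444120131041 [26.42505188  9.65161285]
```

View pics/s6.png

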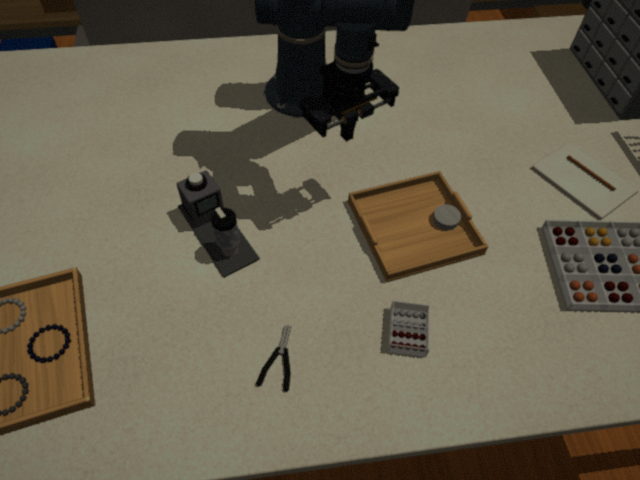

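The jar still stands on the pedestal (228,230) and has not moved. The tin (446,217), bead box (409,329) and pliers (282,355) are undisturbed, and the arm is clear. Handing in.

```bash
python3 -c "
from rig import job
print(job.hand_in())"
```

```text
the job is handed in; nothing more can be done
None
```

The jar stands upright on the pedestal, within about 2–3 mm of its centre by the cameras, label square to the scanner window to about 0.5°; the button was pressed to its stop after release, the tin, bead box and pliers were left alone, and the job was handed in at about 22 s.

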